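# Lock the eccentric roll arbor

### The job

Swing the ball lever of the roll holder upright so that the flat on its arbor faces straight up under the setscrew, and let go. Then take the larger T-handle hex key from the wooden stand, fit it fully into the setscrew on top of the bearing block and turn it clockwise until the screw seats on the flat and is nipped up to about half a newton metre, never more than one. Leave the key standing in the screw and do not disturb anything else.

Things in the scene. Friction and masses are not known exactly. Their poses are not given: they have to be found in the camera images.
- roll_holder: the roll holder, fixed to the bench: green base plate 124 x 236 x 12 mm with a green bearing block 64 x 52 mm on its middle, block top 92 mm above the bench. Origin at the centre of the plate's underside, straight below the setscrew; y axis along the arbor toward the lever end, z up. The other end carries a tape roll 64 mm in diameter.
- arbor (a joint): angle of the arbor, a 40 mm steel shaft along the holder's y axis, 45 mm above the bench, turning in the block (-0.7 to 1.4 rad; stiff, about 4 N at the ball; stays where left). 0 = lever upright, the arbor's 11 mm wide flat facing straight up under the setscrew; positive = lever leaning to the holder's -x side. A slight error (0.1 rad) does no harm.
- lever_ball (a point): centre of the black ball, 26 mm in diameter, at the end of the arbor's lever: 80 mm from the arbor's axis and 82 mm along the holder's y axis from the setscrew. The lever's rod below it is 10 mm thick.
- setscrew: M24 setscrew in the 25 mm hole in the block's top. Origin at the mouth of its hex socket, about 4 mm below the block's top; socket 12.8 mm across flats, 15 mm deep, x axis square to a flat, z up. Tightens clockwise from above (3 mm of feed a turn, thread friction about 0.1 N m); its start is not known: it seats on the flat after 1.9 to 2.7 rad; from there the torque rises steeply, by 5 N m a radian.
- large_key_handle (a point): centre of the larger T-handle hex key's black handle, a bar 100 mm long (key's x axis), 16 mm thick (y) and 24 mm high (z, up). The shank under it is a hexagon 12 mm across flats (one pair of flats square to x), its end tapered over 3 mm, which lies 112 mm below this point. About 400 g. It stands loosely in a 16 mm hole, 36 mm deep, of the stand.
- large_key_tip (a point): the middle of the end face of the larger key's shank, axes as for its handle.
- key_stand: the wooden stand 62 x 170 x 46 mm (x, y, z) with two 16 mm holes at 50 mm either side of its middle along y; origin at the centre of its underside. Either hole may hold the larger key.
- small_key: the smaller T-handle key (handle bar 72 x 12 x 18 mm, hexagon 8 mm, too small for the setscrew) in the other hole; origin at the end of its shank. Leave it alone.
- oil_can: green oil can, 56 x 64 x 140 mm, standing behind the key stand; origin at its underside. A bystander.
- small_tin: round white tin, 73 mm in diameter, 31 mm high, lying between the robot and the roll holder; origin at its underside. A bystander.
- bent_key: L-shaped hex key, 42 x 101 x 9 mm, lying on the bench near the robot; origin at its underside. A bystander.
- screw_thread: the setscrew's threaded end below the socket, hidden in the block; same origin, z up. It stops turning when it has seated, while the socket twists on ahead of it by 0.2 rad for every N m.

How it is judged (in metres and radians):
On the way, in this order (a step that is already met when the one before it is completed fails the run):
1. the ball lever stands upright, the flat facing up within 0.13 rad, with the hand off it (value of joint arbor between -0.13 and 0.13 rad and contact force between the fingers and roll_holder below 0.5 N), for 0.2 s.
2. the larger key's shank sits at least 10 mm deep in the setscrew's socket (horizontal distance between large_key_tip and setscrew below 0.004 m and z of large_key_tip in the frame of setscrew below -0.01 m and angle between large_key_tip's own z axis and vertical below 0.3 rad), for 0.1 s.
3. the screw has seated on the flat and is tightened to about 0.3 N m (its socket wound 0.06 rad ahead of its thread) (angle between the x axis of setscrew and the x axis of screw_thread, either way round above 0.06 rad and angle between the x axis of screw_thread and the x axis of roll_holder, either way round below 0.12 rad and value of joint arbor between -0.13 and 0.13 rad), for 0.1 s.
At the end, for the whole second after the job is handed in: the arbor's flat faces up within 0.13 rad, the setscrew's thread is home (within 0.12 rad of seated) and bears on the arbor, and the larger key stands at rest in the screw's socket, at least 10 mm deep and upright within 0.3 rad (all of step 2 and value of joint arbor between -0.13 and 0.13 rad and angle between the x axis of screw_thread and the x axis of roll_holder, either way round below 0.12 rad and contact force between screw_thread and arbor above 0.5 N and linear speed of large_key below 0.02 m/s); the robot touches nothing.
It fails at once if the setscrew is overtightened: more than about 1.05 N m (its socket wound more than 0.21 rad ahead of its thread) (angle between the x axis of setscrew and the x axis of screw_thread, either way round above 0.21 rad).
It fails at once if the smaller key is moved by more than 30 mm (distance of small_key from where it was at the start of the episode above 0.03 m).
It fails at once if the oil can, the tin or the bent key is moved by more than 20 mm (distance of any of oil_can, small_tin, bent_key from where it was at the start of the episode above 0.02 m).
It also fails if it takes over 72 s, if anything falls off the work surface, if the arm or the gripper's body presses on something with over 40 N, if the wrist force passes 120 N, or if a joint passes its speed limit or range.

### The arm

A 6-joint arm with a two-finger parallel gripper is mounted at the origin on a cart in front of the work surface, level with it; the furniture and walls round the work are solid. World frame = base frame: x ahead of the robot, y to its left, z up, the work surface at z = 0. Lengths are in m, angles in degrees, forces in N, time in s.
With the tool pointing down it reaches from about 0.25 to 0.775 m from the base axis. Payload 4 kg.
Tool frame: the origin (TCP) lies between the finger pads; the fingertips stand bot.tip_reach ahead of it and the grasp point (between the pads) lies 3 mm ahead of it (bot.tip_reach is the distance from the TCP to the fingertips, in m); z points along the fingers, y is the direction in which the jaws open and shut (so a half turn about z gives the same grasp; the last joint's range is limited). The gripper opens to 94 mm and grips with 3 to 60 N. Pads are 16 mm wide; open, the fingers measure 119 mm over their backs; the gripper's body (75 mm by 177 mm) begins 78 mm behind the grasp point.
Start: joints at [-69.964, 4.996, 78.535, -0, 96.463, -5.907], TCP at [0.241, -0.495, 0.228] pointing down, gripper open.
Joint ranges: [-177.83, 177.83], [-43.37, 116.18], [15.69, 146.23], [-61.86, 241.86], [9.47, 152.12], [-147.06, 147.06]. Speed limits (degrees/s): [159.86, 159.86, 180, 180, 180, 180].

### API

Orientations are given as a 3x3 rotation matrix whose columns are the frame's x, y, z axes.
In Python, from rig import bot gives the robot as it stands.
- The arm moves only by the tool drive_tool, never from a script. Its argument "steps" is a list of rows, each a list of 7 numbers: the shift along the tool's x, y, z in cm, then the turn, a rotation vector about the tool's x, y, z in degrees, then the finger opening in cm, from 0 to 9.4. In form: [[tx, ty, tz, ax, ay, az, grip], ...]. A call has 1 to 20 rows; each row is the pose to reach, as a shift and turn from the pose commanded when the call began, along the tool's axes at that moment; what a row does not reach only later rows make up. A row lasts 1/10 s, in which the tool goes at most 50 mm and 8.59 degrees, less where a joint would pass 70% of its speed; a pose out of reach is approached as far as the arm can. A call with a gripper value outside its range is refused whole. The fingers move at their own pace and stop on an object; "newtons" is the grip in N (left out, the last holds). Time passes only in rows, so rows that repeat a pose let the fingers close. It gives the time, the measured TCP pose, the force and the opening at its end, in the units of the state.
- bot.get_obs(): the state, without advancing time (a new reading comes with each control period).
- bot.camera(name): name is "scene" or "top" or "wrist"; returns a dict with "color" (480x640x3 uint8, red, green, blue), "fx", "fy", "cx", "cy" (pixels), "origin" and "attitude" of the camera in the world; the wrist camera has in their place "hand_eye" (4x4, takes a point from camera to tool coordinates, whose origin is the TCP and whose axes are the flange's). Camera axes: x right, y down, z forward; pixel columns grow to the right and rows downward; lengths in m; the calibration is good to about 2 mm. A picture is of the moment at which its call begins: read the wrist's pose just before it. There is no depth.
- bot.sign_off(): hands the job in, once; it reports no verdict.
Trained networks look in the newest picture that a camera, given by its name, has taken for a name from the list of things; names that differ only in an ending like _2 or _b are one class to them, and where a whole thing is asked for, a point or a joint stands for the part that bears it (a point fixed in the world has none). Each returns a list of dicts, best first, with "p" (0 to 1); they miss things now and then, are a little off and sometimes report something else, mostly with a low value. They report only what shows in the picture. A call takes as long as a camera call.
- bot.search_frame(camera, query): "rect" ([left, top, width, height] in pixels, round what is visible of it).
The state is a dict: "time_s": time; "joint_positions": joint angles; "dq": joint speeds; "joint_efforts": joint torques, N m; "tool_pos": TCP position; "ee_rot": TCP orientation; "force": force on the tool from outside, world axes, zero at the start; "wrist_torque": the same for the moment, N m; "gripper_width": finger opening in m.
Only numpy, scipy, OpenCV 4.12 (cv2) and the standard library are available. Lean on these libraries where they do the work, as an engineer would, in place of code of your own. Each camera call takes 0.05 s, during which the arm holds its last target. There are 200 camera calls.

## Working session

There is one attempt and no reset: what is moved stays moved. The work goes in short steps, Python scripts to look and compute and a tool call to move; the robot and the scene stay as the last step left them, time stands still between calls to the robot, and variables do not carry over. Pictures are saved under pics/ and viewed, about 8 in all and at most 12, crops included, and the job is handed in when it is done.

Besides the shell and the picture viewer there is one more tool, called after "Emit:" by a JSON object that holds its "op" and its "data", one argument or row to a line. drive_tool: Moves the arm, as the interface text tells. Its arguments: {"type":"object","properties":{"steps":{"type":"array"},"newtons":{"type":"number"}},"required":["steps"]}

```bash
mkdir -p pics; ls
cat > h.py <<'E'
import numpy as np, cv2
from rig import bot
def save(cam,name):
    c=bot.camera(cam); cv2.imwrite('pics/'+name,c['color'][:,:,::-1]); return c
def cal(c,o=None):
    K=(c['fx'],c['fy'],c['cx'],c['cy'])
    if 'hand_eye' in c:
        T=np.eye(4);T[:3,:3]=o['ee_rot'];T[:3,3]=o['tool_pos'];T=T@np.array(c['hand_eye'])
        return K,T[:3,3],T[:3,:3]
    return K,np.array(c['origin']),np.array(c['attitude'])
def at_z(k,u,v,z):
    K,p,R=k; d=R@np.array([(u-K[2])/K[0],(v-K[3])/K[1],1]); return p+d*(z-p[2])/d[2]
def px(k,P):
    K,p,R=k; q=R.T@(np.array(P)-p); return np.array([K[0]*q[0]/q[2]+K[2],K[1]*q[1]/q[2]+K[3]])
E
python3 - <<'E'
from h import *
print(bot.get_obs(),bot.tip_reach)
for cam in('scene','top'):
    c=save(cam,cam+'0.png'); print(cam,{k:v for k,v in c.items() if k!='color'})
    for q in ['roll_holder','lever_ball','setscrew','large_key_handle','key_stand','small_key','oil_can','small_tin','bent_key','arbor']:
        print(q,[(np.round(r['rect']).tolist(),round(r['p'],2)) for r in bot.search_frame(cam,q)[:2]])
a=cv2.imread('pics/scene0.png');b=cv2.imread('pics/top0.png')
E
```

```text
pics
{'time_s': 0.0, 'joint_positions': array([-6.99633544e+01,  5.03987287e+00,  7.86218081e+01, -6.66036759e-04,
        9.64613185e+01, -5.90873375e+00]), 'dq': array([ 0.05493589, -0.04063709,  0.0214302 , -0.04378488,  0.04770564,
       -0.16668602]), 'joint_efforts': array([ 1.27444096e-04, -3.40176380e+01, -3.02430546e+01,  7.18292291e-02,
        3.29384557e-02, -1.69722080e-04]), 'tool_pos': array([ 0.2404476 , -0.49412599,  0.22632282]), 'ee_rot': array([[ 8.99212186e-01,  4.37512156e-01, -7.46371470e-04],
       [ 4.37512743e-01, -8.99209958e-01,  2.01285232e-03],
       [ 2.09502702e-04, -2.13652837e-03, -9.99997696e-01]]), 'force': array([0.18412003, 0.34087355, 0.05671679]), 'wrist_torque': array([ 0.04647395, -0.00994638,  0.01142336]), 'gripper_width': 0.09407922908302042} 0.022
scene {'fx': 600.9297730416276, 'fy': 600.9297730416276, 'cx': 320.5091122243108, 'cy': 235.62472510179026, 'origin': array([-0.02698541,  0.44408825,  0.7827167 ]), 'attitude': array([[-0.69225573, -0.48010383,  0.53877854],
       [-0.72163314,  0.45509882, -0.52166146],
       [ 0.00525419
[... 997 characters left out ...]
  [ 0.00147362, -0.2090846 , -0.97789645]])}
roll_holder [([193.0, 173.0, 122.0, 82.0], 0.75), ([190.0, 186.0, 106.0, 50.0], 0.56)]
lever_ball [([194.0, 186.0, 101.0, 54.0], 0.9), ([411.0, 166.0, 35.0, 27.0], 0.55)]
setscrew [([193.0, 172.0, 123.0, 82.0], 0.21), ([386.0, 237.0, 10.0, 40.0], 0.18)]
large_key_handle [([432.0, 219.0, 28.0, 49.0], 0.57)]
key_stand [([370.0, 237.0, 79.0, 49.0], 0.85)]
small_key [([386.0, 237.0, 11.0, 37.0], 0.85)]
oil_can [([413.0, 167.0, 31.0, 26.0], 0.95)]
small_tin [([263.0, 287.0, 37.0, 33.0], 0.75), ([370.0, 237.0, 80.0, 48.0], 0.33)]
bent_key [([435.0, 214.0, 19.0, 56.0], 0.56), ([320.0, 284.0, 43.0, 37.0], 0.54)]
arbor [([192.0, 186.0, 106.0, 51.0], 0.75)]
```

Run:
```python
import cv2,numpy as np
a=cv2.imread('pics/scene0.png')[130:390,140:460];b=cv2.imread('pics/top0.png')[155:335,170:470]
cv2.imwrite('pics/a.png',cv2.resize(a,None,fx=2.3,fy=2.3,interpolation=cv2.INTER_CUBIC))
cv2.imwrite('pics/b.png',cv2.resize(b,None,fx=2.6,fy=2.6,interpolation=cv2.INTER_CUBIC))
```

```text
(no output)
```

View pics/a.png

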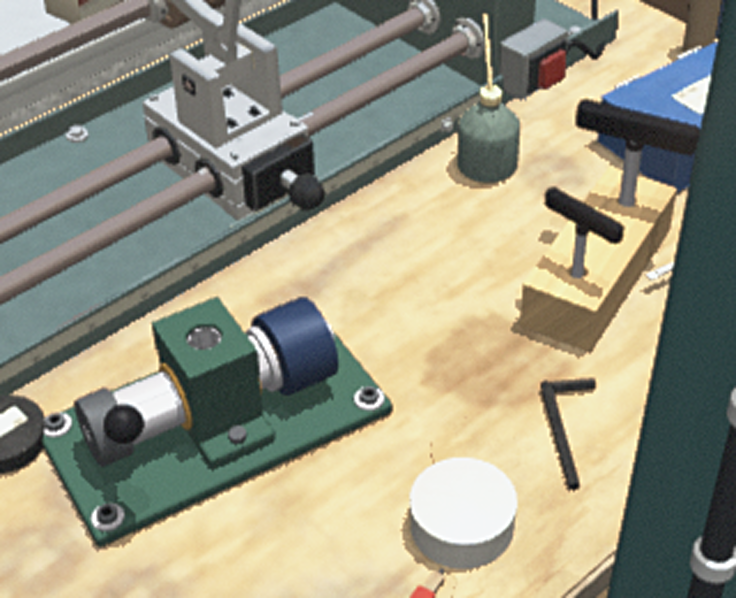

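View pics/b.png

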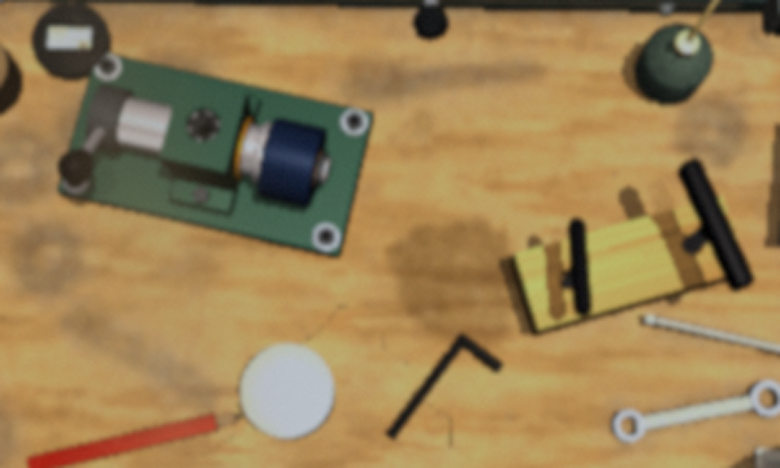

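The scene view shows the holder with its lever leaning toward the robot and the setscrew at about (228,277). The tin lies in front, and the large key is in the far hole of the stand. In the top view the ball is at about (199,220), the setscrew at (248,203) and the large handle runs from (436,218) to (455,264).

```bash
cat >> h.py <<'E'
def tri(obs):
    A=np.zeros((3,3));b=np.zeros(3)
    for k,u,v in obs:
        K,p,R=k; d=R@np.array([(u-K[2])/K[0],(v-K[3])/K[1],1]);d/=np.linalg.norm(d);M=np.eye(3)-np.outer(d,d);A+=M;b+=M@p
    return np.linalg.solve(A,b)
E
python3 - <<'E'
from h import *
T=cal(bot.camera('top'));S=cal(bot.camera('scene'))
t=lambda x,y:(T,170+x/2.6,155+y/2.6); s=lambda x,y:(S,140+x/2.3,130+y/2.3)
c=[at_z(*t(x,y),.012) for x,y in[(97,54),(372,112),(340,255),(60,192)]]
print('plate',np.round(c,3),np.mean(c,0)); 
y=(c[0]+c[3]-c[1]-c[2]);print('yaw y',np.degrees(np.arctan2(-y[0],y[1])))
print('screw',at_z(*t(204,124),.09),tri([t(204,124),s(205,338)]))
print('ball',tri([t(76,168),s(124,424)]))
for n,a,b in[('hA',t(692,167),s(590,113)),('hB',t(740,280),s(690,135)),('hM',t(716,224),s(640,127)),('smallM',t(579,267),s(584,215))]: print(n,tri([a,b]))
print('handle z.146+', at_z(*t(692,167),.125),at_z(*t(740,280),.125))
print('can',at_z(*t(674,75),.05),'tin',at_z(*t(287,390),.031),'bent',at_z(*t(460,338),0),at_z(*t(390,435),0))
print('stand',[np.round(at_z(*t(x,y),.046),3) for x,y in[(512,257),(535,332)]])
E
```

```text
plate [[ 0.649  0.177  0.012]
 [ 0.604 -0.051  0.012]
 [ 0.485 -0.028  0.012]
 [ 0.532  0.199  0.012]] [0.56771761 0.07420195 0.012     ]
yaw y -11.456486432529701
screw [0.56957697 0.07466289 0.09      ] [0.56916609 0.07412587 0.08769649]
ball [0.53046432 0.16643496 0.10089918]
hA [ 0.53240475 -0.28893374  0.1213146 ]
hB [ 0.45098589 -0.3179976   0.12774367]
hM [ 0.49148424 -0.30456454  0.12093425]
smallM [ 0.46224924 -0.20700556  0.10303311]
handle z.146+ [ 0.53457327 -0.28618862  0.125     ] [ 0.45211453 -0.31829074  0.125     ]
can [ 0.62852313 -0.29053842  0.05      ] tin [0.37532034 0.00913425 0.031     ] bent [ 0.42189262 -0.1251602   0.        ] [ 0.34427553 -0.07080403  0.        ]
stand [array([ 0.48 , -0.163,  0.046]), array([ 0.422, -0.18 ,  0.046])]
```

Emit:
{"op": "drive_tool", "data": {
  "steps": [
    [55,-46.7,0,0,0,37.3,9.4],
    [55,-46.7,0,0,0,37.3,9.4],
    [55,-46.7,0,0,0,37.3,9.4],
    [55,-46.7,0,0,0,37.3,9.4],
    [55,-46.7,0,0,0,37.3,9.4],
    [55,-46.7,0,0,0,37.3,9.4],
    [55,-46.7,0,0,0,37.3,9.4],
    [55,-46.7,0,0,0,37.3,9.4],
    [55,-46.7,0,0,0,37.3,9.4],
    [55,-46.7,0,0,0,37.3,9.4],
    [55,-46.7,0,0,0,37.3,9.4],
    [55,-46.7,0,0,0,37.3,9.4],
    [55,-46.7,0,0,0,37.3,9.4],
    [55,-46.7,0,0,0,37.3,9.4],
    [55,-46.7,0,0,0,37.3,9.4],
    [55,-46.7,0,0,0,37.3,9.4],
    [55,-46.7,0,0,0,37.3,9.4],
    [55,-46.7,0,0,0,37.3,9.4]
  ]
}}

```text
time_s: 3.0
tool_pos: [0.5306, 0.1649, 0.2276]
ee_rot: [[0.98, -0.198, -0.0], [-0.198, -0.98, -0.001], [0.0, 0.001, -1.0]]
force: [0.1, -0.5, 0.5]
gripper_width: 0.0943
```

Run:
```python
from h import *
o=bot.get_obs();c=save('wrist','w1.png');k=cal(c,o)
print(o['time_s'],o['tool_pos'],o['ee_rot'],c['hand_eye'],k[0])
for q in['lever_ball','setscrew','roll_holder']:print(q,bot.search_frame('wrist',q)[:2])
```

```text
3.0 [0.53061805 0.16493611 0.22755073] [[ 9.80201825e-01 -1.98000951e-01 -7.45131892e-05]
 [-1.98000958e-01 -9.80201619e-01 -6.36983703e-04]
 [ 5.30854303e-05  6.39126271e-04 -9.99999794e-01]] [[-3.57067565e-05 -9.71086816e-01 -2.38726609e-01  6.96966749e-02]
 [ 9.99999308e-01  2.46109146e-04 -1.15068898e-03  3.59768188e-04]
 [ 1.17617170e-03 -2.38726484e-01  9.71086135e-01 -1.57152294e-01]
 [ 0.00000000e+00  0.00000000e+00  0.00000000e+00  1.00000000e+00]] (426.5124785866099, 426.5124785866099, 320.36150416582024, 238.2870892388111)
lever_ball []
setscrew []
roll_holder [{'rect': [272.0, 75.3, 285.8, 186.8], 'p': 0.71}]
```

View pics/w1.png

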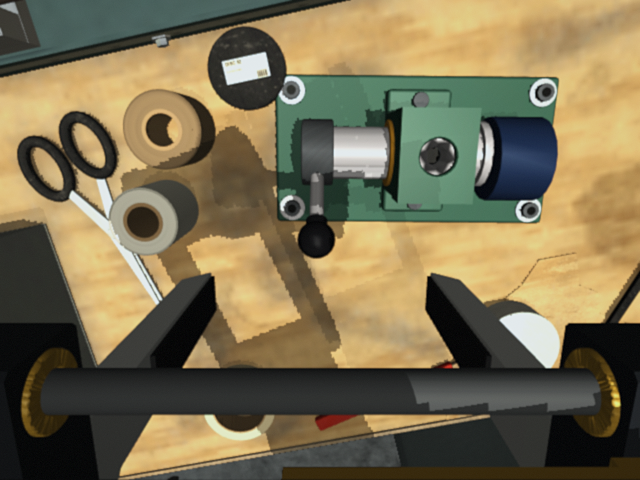

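The wrist view shows the plate's edges parallel to the image, so the tool is square to the holder. The ball is at (317,236) and the setscrew at (438,156).

```bash
cat >> h.py <<'E'
YH=np.array([.198,.980,0]);XH=np.array([.980,-.198,0])
def tool(o,P): return np.round(100*np.array(o['ee_rot']).T@(np.array(P)-o['tool_pos']),2)
E
python3 - <<'E'
from h import *
o=bot.get_obs();c=bot.camera('wrist');k=cal(c,o)
T=cal(bot.camera('top'));S=cal(bot.camera('scene'))
g=cv2.cvtColor(c['color'],cv2.COLOR_RGB2GRAY)
m=(g[205:265,285:350]<45).astype('uint8');n,l,st,ce=cv2.connectedComponentsWithStats(m);print(st,ce+[285,205])
s=tri([(k,438,156),(T,248.5,202.7),(S,229.1,277)]);print('screw',s,at_z(k,438,156,.09))
print(at_z(k,281,76,.012),at_z(k,557,221,.012))
for z in(.09,.1,.11):
  b=at_z(k,317,236,z);d=b-s;print('ball',z,b,'holder',d@XH,d@YH,'r',np.hypot(d@XH,z-.045),np.degrees(np.arctan2(-(d@XH),z-.045)),'tool',tool(o,b))
# ball from top,scene
b=tri([(k,317,236),(T,199.2,219.6),(S,193.9,314.3)]);print(b)
E
```

```text
[[   0    0   65   60 2557]
 [   2    0   10    9   70]
 [  13    0    1    2    2]
 [  21    0    3    9   24]
 [  39    0    5    9   25]
 [  13   10   47   43 1218]
 [   0   14    3    2    4]] [[318.32147047 234.91669926]
 [291.34285714 208.58571429]
 [298.         205.5       ]
 [307.04166667 208.54166667]
 [325.2        207.92      ]
 [315.86206897 236.26765189]
 [285.75       219.75      ]]
screw [0.56879245 0.07445338 0.0879439 ] [0.56867518 0.07550124 0.09      ]
[0.6507129  0.17366082 0.012     ] [ 0.48307441 -0.04059904  0.012     ]
ball 0.09 [0.53020604 0.16734943 0.09      ] holder -0.05620809473953003 0.08339801659619113 r 0.07200242991905192 51.31936065106673 tool [-0.12 -0.24 13.79]
ball 0.1 [0.53253449 0.16678231 0.1       ] holder -0.0538139250706764 0.08330327205554294 r 0.07694763499622567 44.37549907842447 tool [ 0.12 -0.23 12.79]
ball 0.11 [0.53486294 0.16621519 0.11      ] holder -0.051419755401822774 0.08320852751489476 r 0.08287937768578672 38.34657526392585 tool [ 0.36 -0.22 11.79]
[0.53161117 0.16652664 0.09937952]
```

Emit:
{"op": "drive_tool", "data": {
  "steps": [
    [0.24,-0.23,4,0,0,0,6],
    [0.24,-0.23,8,0,0,0,6],
    [0.24,-0.23,12,0,0,0,6],
    [0.24,-0.23,12,0,0,0,6],
    [0.24,-0.23,12,0,0,0,6],
    [0.24,-0.23,12,0,0,0,2],
    [0.24,-0.23,12,0,0,0,2],
    [0.24,-0.23,12,0,0,0,2],
    [0.24,-0.23,12,0,0,0,2],
    [0.24,-0.23,12,0,0,0,2]
  ],
  "newtons": 20
}}

```text
time_s: 4.35
tool_pos: [0.534, 0.1674, 0.1083]
ee_rot: [[0.98, -0.197, 0.001], [-0.197, -0.98, -0.001], [0.001, 0.001, -1.0]]
force: [-0.3, -0.4, 2.2]
gripper_width: 0.0249
```

Emit:
{"op": "drive_tool", "data": {
  "steps": [
    [0.45,0,-0.36,0,0,0,2],
    [0.89,0,-0.67,0,0,0,2],
    [1.37,0,-0.96,0,0,0,2],
    [1.87,0,-1.21,0,0,0,2],
    [2.38,0,-1.43,0,0,0,2],
    [2.91,0,-1.61,0,0,0,2],
    [3.45,0,-1.75,0,0,0,2],
    [4.0,0,-1.86,0,0,0,2],
    [4.62,0,-1.93,0,0,0,2],
    [5.25,0,-1.96,0,0,0,2],
    [5.25,0,-1.96,0,0,0,2],
    [5.25,0,-1.96,0,0,0,2]
  ]
}}

```text
time_s: 5.55
tool_pos: [0.5854, 0.1574, 0.127]
ee_rot: [[0.98, -0.197, -0.0], [-0.197, -0.98, 0.0], [-0.0, -0.0, -1.0]]
force: [0.2, -0.1, 0.1]
gripper_width: 0.0199
```

Run:
```python
from h import *
o=bot.get_obs();d=o['tool_pos']-np.array([.5688,.0750,0]);print(o['force'],d@XH,d@YH)
```

```text
[ 0.21811308 -0.089848    0.11146572] -6.450946092838116e-05 0.08400262757257398
```

Emit:
{"op": "drive_tool", "data": {
  "steps": [
    [0,0,0,0,0,0,6],
    [0,0,0,0,0,0,6],
    [0,0,0,0,0,0,6],
    [0,0,-5,0,0,0,6],
    [-4,0,-8,0,0,0,6],
    [-5,0,-8,0,0,0,6],
    [-5,0,-8,0,0,0,6],
    [-5,0,-8,0,0,0,6]
  ]
}}

```text
time_s: 6.35
tool_pos: [0.5358, 0.1671, 0.2058]
ee_rot: [[0.98, -0.197, -0.001], [-0.197, -0.98, -0.001], [-0.001, 0.001, -1.0]]
force: [-0.6, -1.0, 0.5]
gripper_width: 0.0603
```

Run:
```python
from h import *
o=bot.get_obs();c=save('wrist','w2.png');k=cal(c,o)
s=np.array([.5688,.0750,0])
for a in range(-10,50,5):
  r=np.radians(a);P=s-XH*.08*np.sin(r)+YH*.0825+[0,0,.045+.08*np.cos(r)];print(a,np.round(px(k,P)))
```

```text
-10 [322. 143.]
-5 [322. 156.]
0 [322. 169.]
5 [322. 181.]
10 [322. 194.]
15 [322. 205.]
20 [322. 216.]
25 [322. 226.]
30 [322. 235.]
35 [322. 243.]
40 [322. 250.]
45 [322. 255.]
```

View pics/w2.png

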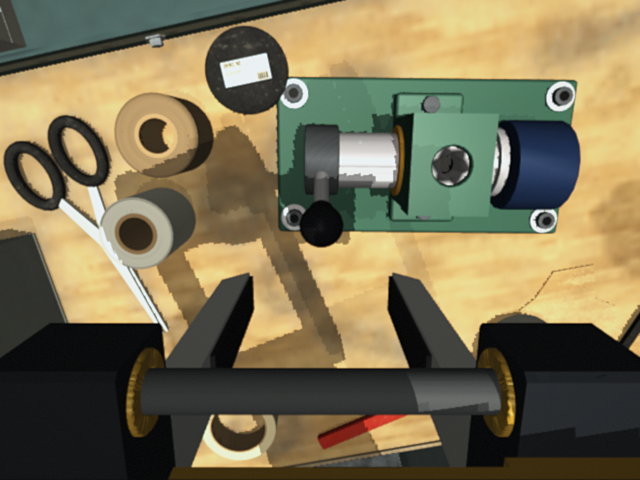

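The ball is at (322,224), which is about 24°, so it slipped from the light grip. I'll regrip harder.

Emit:
{"op": "drive_tool", "data": {
  "steps": [
    [1.8,0,4,0,0,0,6],
    [1.8,0,8.6,0,0,0,6],
    [1.8,0,8.6,0,0,0,6],
    [1.8,0,8.6,0,0,0,6],
    [1.8,0,8.6,0,0,0,1.5],
    [1.8,0,8.6,0,0,0,1.5],
    [1.8,0,8.6,0,0,0,1.5],
    [1.8,0,8.6,0,0,0,1.5],
    [1.8,0,8.6,0,0,0,1.5],
    [1.8,0,8.6,0,0,0,1.5]
  ],
  "newtons": 60
}}

```text
time_s: 7.4
tool_pos: [0.5542, 0.1631, 0.1222]
ee_rot: [[0.98, -0.197, 0.002], [-0.197, -0.98, -0.001], [0.002, 0.001, -1.0]]
force: [-0.1, -3.0, 4.0]
gripper_width: 0.0242
```

Emit:
{"op": "drive_tool", "data": {
  "steps": [
    [0.25,0,-0.1,0,0,0,1.5],
    [0.51,0,-0.21,0,0,0,1.5],
    [0.78,0,-0.3,0,0,0,1.5],
    [1.05,0,-0.38,0,0,0,1.5],
    [1.32,0,-0.45,0,0,0,1.5],
    [1.59,0,-0.51,0,0,0,1.5],
    [1.86,0,-0.56,0,0,0,1.5],
    [2.14,0,-0.61,0,0,0,1.5],
    [2.41,0,-0.64,0,0,0,1.5],
    [2.69,0,-0.67,0,0,0,1.5],
    [2.97,0,-0.68,0,0,0,1.5],
    [3.25,0,-0.69,0,0,0,1.5],
    [3.25,0,-0.69,0,0,0,1.5],
    [3.25,0,-0.69,0,0,0,1.5]
  ]
}}

```text
time_s: 8.8
tool_pos: [0.5857, 0.1574, 0.1279]
ee_rot: [[0.98, -0.197, -0.0], [-0.197, -0.98, 0.0], [-0.0, -0.0, -1.0]]
force: [-0.3, 0.7, 0.6]
gripper_width: 0.0149
```

Run:
```python
from h import *
o=bot.get_obs();d=o['tool_pos']-np.array([.5688,.0750,0]);print(o['force'],d@XH,d@YH)
```

```text
[-0.28047126  0.74543809  0.57622154] 0.0002314307968719873 0.08409081018200901
```

Emit:
{"op": "drive_tool", "data": {
  "steps": [
    [0,0,0,0,0,0,6],
    [0,0,0,0,0,0,6],
    [0,0,-3,0,0,0,6],
    [0,0,-5.5,0,0,0,4],
    [-5,0,-5.5,0,0,0,0],
    [-8,0.1,-5.5,0,0,0,0],
    [-8,0.1,-5.5,0,0,0,0],
    [-8,0.1,-3,0,0,0,0],
    [-8,0.1,0.2,0,0,0,0],
    [-7,0.1,0.2,0,0,0,0],
    [-6,0.1,0.2,0,0,0,0],
    [-5.3,0.1,0.2,0,0,0,0],
    [-4.6,0.1,0.1,0,0,0,0],
    [-4,0.1,0,0,0,0,0],
    [-3.5,0.1,0,0,0,0,0],
    [-3,0.1,0,0,0,0,0],
    [-2.6,0.1,0,0,0,0,0],
    [-2.6,0.1,0,0,0,0,0]
  ]
}}

```text
time_s: 10.6
tool_pos: [0.5612, 0.1615, 0.1294]
ee_rot: [[0.98, -0.197, 0.002], [-0.197, -0.98, 0.001], [0.002, -0.001, -1.0]]
force: [-1.3, 1.2, 1.3]
gripper_width: 0.0001
```

Run:
```python
from h import *
o=bot.get_obs();d=o['tool_pos']-np.array([.5688,.0750,0]);print(o['force'],d@XH,d@YH)
```

```text
[-1.25124654  1.18225817  1.28926262] -0.024535052697198603 0.0833190155974038
```

Emit:
{"op": "drive_tool", "data": {
  "steps": [
    [-1,0,0,0,0,0,0],
    [-3,0,-3,0,0,0,0],
    [-3,0,-7,0,0,0,0],
    [-3,0,-7,0,0,0,0],
    [-3,0,-7,0,0,0,0]
  ]
}}

```text
time_s: 11.1
tool_pos: [0.5312, 0.1675, 0.1994]
ee_rot: [[0.98, -0.197, 0.004], [-0.197, -0.98, 0.0], [0.004, -0.001, -1.0]]
force: [-0.0, 0.1, -0.6]
gripper_width: 0.0005
```

```bash
cat >> h.py <<'E'
def lever(name):
    o=bot.get_obs();c=save('wrist',name);k=cal(c,o);s=np.array([.5688,.0750,0]);P=[]
    for a in range(-10,46):
        r=np.radians(a);P.append(px(k,s-XH*.08*np.sin(r)+YH*.0825+[0,0,.045+.08*np.cos(r)]))
    P=np.array(P);g=cv2.cvtColor(c['color'],cv2.COLOR_RGB2GRAY);u=int(P[0,0])
    lo,hi=int(P[:,1].min())-25,int(P[:,1].max())+25
    m=(g[lo:hi,u-35:u+35]<45).astype('uint8');m=cv2.morphologyEx(m,cv2.MORPH_OPEN,np.ones((13,13),np.uint8))
    n,l,st,ce=cv2.connectedComponentsWithStats(m)
    for i in range(1,n): 
        v=ce[i]+[u-35,lo];print(st[i],v,'angle',np.argmin(abs(P[:,1]-v[1]))-10)
    return k,c
E
python3 - <<'E'
from h import *
k,c=lever('w3.png')
cv2.imwrite('pics/w3c.png',c['color'][80:330,180:560,::-1])
E
```

```text
[  12   32   45   50 1858] [320.3934338  166.68783638] angle 2
```

View pics/w3c.png

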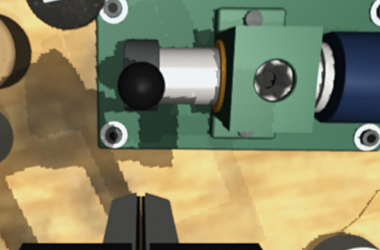

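The lever now stands at about 2° with the hand clear; the ball is at (320,167). Next I'll look at the socket from directly above.

Emit:
{"op": "drive_tool", "data": {
  "steps": [
    [-1.5,4.5,0,0,0,0,0],
    [-1.5,8.3,3,0,0,0,0],
    [-1.5,8.3,7.2,0,0,0,0],
    [-1.5,8.3,7.2,0,0,0,0],
    [-1.5,8.3,7.2,0,0,0,0],
    [-1.5,8.3,7.2,0,0,0,0]
  ]
}}

```text
time_s: 11.75
tool_pos: [0.5007, 0.0895, 0.1276]
ee_rot: [[0.981, -0.196, 0.003], [-0.196, -0.981, 0.0], [0.003, -0.001, -1.0]]
force: [0.2, 0.2, 0.8]
gripper_width: 0.0007
```

Run:
```python
from h import *
o=bot.get_obs();c=save('wrist','w4.png');k=cal(c,o)
u=px(k,[.5688,.075,.088]);print(o['tool_pos'],u)
x,y=[int(t) for t in u]
cv2.imwrite('pics/w4c.png',cv2.resize(c['color'][y-45:y+45,x-45:x+45,::-1],None,fx=6,fy=6,interpolation=cv2.INTER_CUBIC));print(x-45,y-45)
```

```text
[0.5007484  0.08947915 0.12758386] [322.02696303 133.95814407]
277 88
```

View pics/w4c.png

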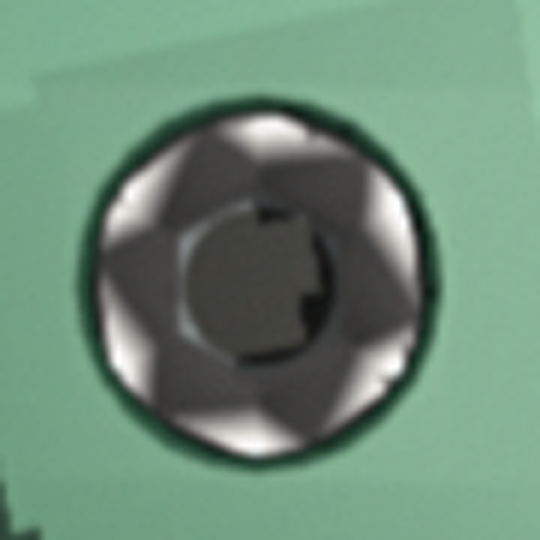

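Run:
```python
import cv2,numpy as np
a=cv2.imread('pics/w4.png')[118:152,303:337].astype(float)
a=cv2.cvtColor(a.astype('uint8'),cv2.COLOR_BGR2GRAY).astype(float)
a=np.clip((a-15)/(130-15),0,1)**.7*255
z=cv2.resize(a.astype('uint8'),None,fx=17,fy=17,interpolation=cv2.INTER_CUBIC)
cv2.imwrite('pics/w4d.png',z)
```

```text
(no output)
```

View pics/w4d.png

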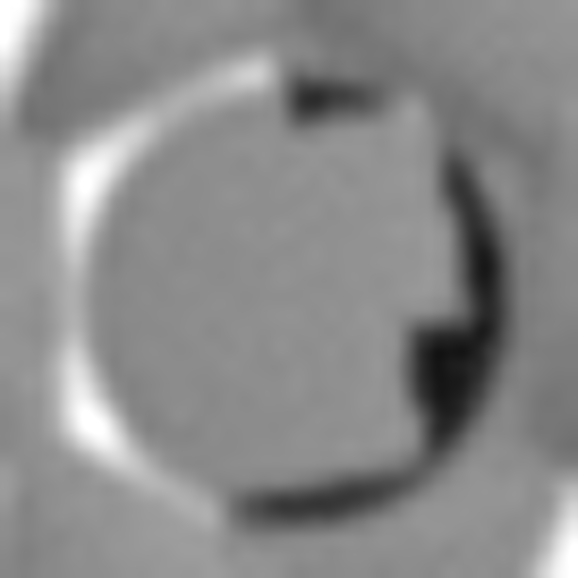

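Run:
```python
from h import *
o=bot.get_obs();print(o['time_s'],np.round(o['joint_positions'],1),o['wrist_torque'],tool(o,[.491,-.304,.22]))
```

```text
11.8 [  3.8   2.   93.1  -0.   84.7 105.1] [0.09598026 0.06610482 0.03524513] [ 6.76 38.78 -9.2 ]
```

Emit:
{"op": "drive_tool", "data": {
  "steps": [
    [0,0,-5,0,0,0,6],
    [3,5,-9.2,0,0,-5,6],
    [6.8,38.8,-9.2,0,0,-31.8,6],
    [6.8,38.8,-9.2,0,0,-31.8,6],
    [6.8,38.8,-9.2,0,0,-31.8,6],
    [6.8,38.8,-9.2,0,0,-31.8,6],
    [6.8,38.8,-9.2,0,0,-31.8,6],
    [6.8,38.8,-9.2,0,0,-31.8,6],
    [6.8,38.8,-9.2,0,0,-31.8,6],
    [6.8,38.8,-9.2,0,0,-31.8,6],
    [6.8,38.8,-9.2,0,0,-31.8,6],
    [6.8,38.8,-9.2,0,0,-31.8,6],
    [6.8,38.8,-9.2,0,0,-31.8,6]
  ]
}}

```text
time_s: 13.1
tool_pos: [0.4905, -0.3037, 0.2191]
ee_rot: [[0.936, 0.351, 0.002], [0.351, -0.936, -0.001], [0.001, 0.001, -1.0]]
force: [-0.2, 0.1, 0.2]
gripper_width: 0.0603
```

Run:
```python
from h import *
o=bot.get_obs();c=save('wrist','w5.png');k=cal(c,o)
print(np.round(o['joint_positions'],1),o['tool_pos'],px(k,[.491,-.304,.134]))
print(bot.search_frame('wrist','large_key_handle')[:2])
```

```text
[-37.4   8.5  75.7   0.   95.8  32. ] [ 0.49054197 -0.3036974   0.21905118] [320.2380031  254.41055336]
[{'rect': [298.6, 164.9, 32.8, 164.4], 'p': 0.97}]
```

View pics/w5.png

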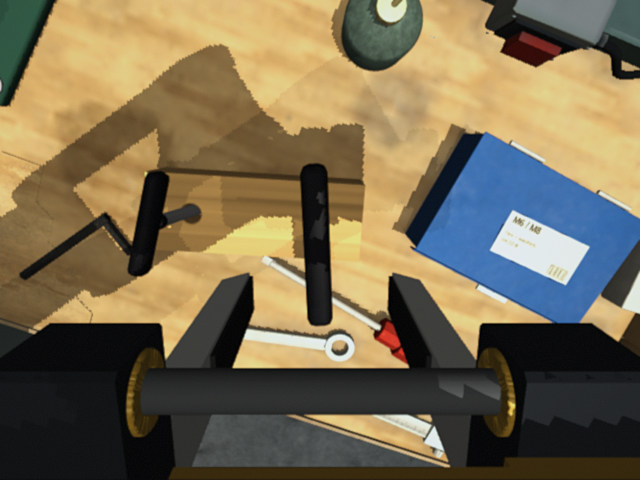

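The wrist view shows the bar running from (314,166) to (320,324), centred between the fingers and almost aligned with them.

Run:
```python
from h import *
o=bot.get_obs();c=bot.camera('wrist');k=cal(c,o)
a=at_z(k,314,167,.134);b=at_z(k,319.5,323,.134);m=(a+b)/2
print(a,b,np.linalg.norm(a-b),np.degrees(np.arctan2(*(a-b)[1::-1])),m,tool(o,[m[0],m[1],.122]))
T=cal(bot.camera('top'));print(px(T,a),px(T,b))
```

```text
[ 0.53736671 -0.28248845  0.134     ] [ 0.4497913  -0.31860705  0.134     ] 0.0947312292801999 22.412650820138676 [ 0.49357901 -0.30054775  0.134     ] [ 0.39 -0.16  9.67]
[435.17541875 216.58416948] [456.05134854 263.15161319]
```

Emit:
{"op": "drive_tool", "data": {
  "steps": [
    [0.3,-0.16,4,0,0,-1.9,5],
    [0.3,-0.16,7,0,0,-1.9,5],
    [0.3,-0.16,9.5,0,0,-1.9,5],
    [0.3,-0.16,9.5,0,0,-1.9,5],
    [0.3,-0.16,9.5,0,0,-1.9,5],
    [0.3,-0.16,9.5,0,0,-1.9,1],
    [0.3,-0.16,9.5,0,0,-1.9,1],
    [0.3,-0.16,9.5,0,0,-1.9,1],
    [0.3,-0.16,9.5,0,0,-1.9,1],
    [0.3,-0.16,9.5,0,0,-1.9,1],
    [0.3,-0.16,9.5,0,0,-1.9,1]
  ],
  "newtons": 60
}}

```text
time_s: 14.4
tool_pos: [0.4922, -0.3024, 0.1236]
ee_rot: [[0.925, 0.38, 0.001], [0.38, -0.925, -0.0], [0.0, 0.001, -1.0]]
force: [-0.5, -0.0, 2.3]
gripper_width: 0.0155
```

Emit:
{"op": "drive_tool", "data": {
  "steps": [
    [0,0,-2,0,0,0,1],
    [0,0,-4,0,0,0,1],
    [0,0,-7,0,0,0,1],
    [0,0,-11,0,0,0,1],
    [0,0,-15,0,0,0,1],
    [0,0,-16,0,0,0,1],
    [0,0,-16,0,0,0,1]
  ]
}}

```text
time_s: 15.1
tool_pos: [0.4925, -0.3027, 0.284]
ee_rot: [[0.925, 0.38, 0.002], [0.38, -0.925, -0.002], [0.001, 0.003, -1.0]]
force: [0.1, 0.2, -3.5]
gripper_width: 0.0157
```

Run:
```python
from h import *
o=bot.get_obs();t=o['tool_pos'];print(t,o['force'],o['gripper_width'],o['joint_positions'].round(1))
print('above screw',tool(o,[.5688,.075,.284]))
for cam in('scene','top'):
    c=save(cam,cam+'1.png');k=cal(c)
    for q in('large_key_handle','large_key_tip'):print(cam,q,bot.search_frame(cam,q)[:2])
    print(px(k,t-[0,0,.003]),px(k,t-[0,0,.115]))
```

```text
[ 0.49248982 -0.30270487  0.28398536] [ 0.07169062  0.17544863 -3.45936416] 0.015672755256747883 [-37.2   8.3  68.6  -0.  103.   30.5]
above screw [ 21.42 -32.03  -0.05]
scene large_key_handle [{'rect': [397.8, 91.2, 27.0, 72.6], 'p': 0.85}]
scene large_key_tip [{'rect': [398.6, 95.5, 26.0, 72.0], 'p': 0.67}, {'rect': [223.6, 272.9, 11.6, 6.6], 'p': 0.67}]
[426.52885271 107.79562456] [418.89620385 163.53426925]
top large_key_handle [{'rect': [196.8, 181.2, 98.2, 53.7], 'p': 0.7}]
top large_key_tip [{'rect': [470.4, 232.9, 12.4, 22.5], 'p': 0.58}]
[468.48352804 221.43448461] [451.28779365 236.28401886]
```

Emit:
{"op": "drive_tool", "data": {
  "steps": [
    [21.4,-32,0,0,0,-113.4,1],
    [21.4,-32,0,0,0,-113.4,1],
    [21.4,-32,0,0,0,-113.4,1],
    [21.4,-32,0,0,0,-113.4,1],
    [21.4,-32,0,0,0,-113.4,1],
    [21.4,-32,0,0,0,-113.4,1],
    [21.4,-32,0,0,0,-113.4,1],
    [21.4,-32,0,0,0,-113.4,1],
    [21.4,-32,0,0,0,-113.4,1],
    [21.4,-32,0,0,0,-113.4,1],
    [21.4,-32,0,0,0,-113.4,1],
    [21.4,-32,0,0,0,-113.4,1],
    [21.4,-32,0,0,0,-113.4,1],
    [21.4,-32,0,0,0,-113.4,1],
    [21.4,-32,0,0,0,-113.4,1],
    [21.4,-32,0,0,0,-113.4,1],
    [21.4,-32,0,0,0,-113.4,1]
  ]
}}

```text
time_s: 17.1
tool_pos: [0.5683, 0.075, 0.2828]
ee_rot: [[-0.715, 0.699, -0.0], [0.699, 0.715, -0.0], [0.0, -0.0, -1.0]]
force: [-0.4, 0.4, -3.2]
gripper_width: 0.0156
```

Run:
```python
from h import *
o=bot.get_obs();t=o['tool_pos'];R=o['ee_rot'];print(t,np.degrees(np.arctan2(R[1,0],R[0,0])),o['joint_positions'].round(1),tool(o,[.5688,.075,.284]))
ims=[]
for cam in('scene','top','wrist'):
    c=save(cam,cam+'2.png');k=cal(c,o)
    print(cam,'tip',px(k,t-[0,0,.115]),'hand',px(k,t-[0,0,.003]),'screw',px(k,[.5688,.075,.09]))
    u=px(k,t-[0,0,.1]);x,y=int(u[0]),int(u[1]);h=60 if cam!='wrist' else 130
    x=np.clip(x,h,640-h);y=np.clip(y,h,480-h);print(x-h,y-h,380/(2*h))
    ims.append(cv2.resize(c['color'][y-h:y+h,x-h:x+h,::-1],(380,380),interpolation=cv2.INTER_CUBIC))
cv2.imwrite('pics/s2.png',np.hstack(ims[:2]));cv2.imwrite('pics/w6c.png',ims[2])
```

```text
[0.56825565 0.0749965  0.28277898] 135.66725237779238 [  1.9   7.8  69.3  -0.  103.  -43.8] [-0.04  0.04 -0.12]
scene tip [223.22593807 240.46178141] hand [215.12378754 181.22041948] screw [227.91854454 276.11304673]
162 173 3.1666666666666665
top tip [242.76775254 191.80065152] hand [233.15908654 171.61960761] screw [248.27160138 203.06965728]
181 129 3.1666666666666665
wrist tip [319.85901707 240.38523436] hand [319.91727774 308.3799643 ] screw [320.29800357 218.04320508]
189 116 1.4615384615384615
```

View pics/s2.png

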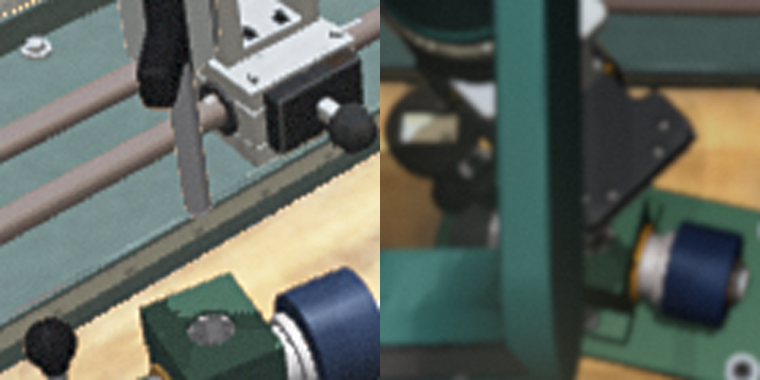

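The scene view shows the tip at about (225,239), against (223,240.5) predicted. The ball is upright and the screw is at (228.6,277.5). The top view is blocked by the arm, so I'll check the wrist view.

Run:
```python
import cv2
c=cv2.imread('pics/wrist2.png')[150:350,230:410]
cv2.imwrite('pics/w6d.png',cv2.resize(c,None,fx=3,fy=3,interpolation=cv2.INTER_CUBIC))
```

```text
(no output)
```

View pics/w6d.png

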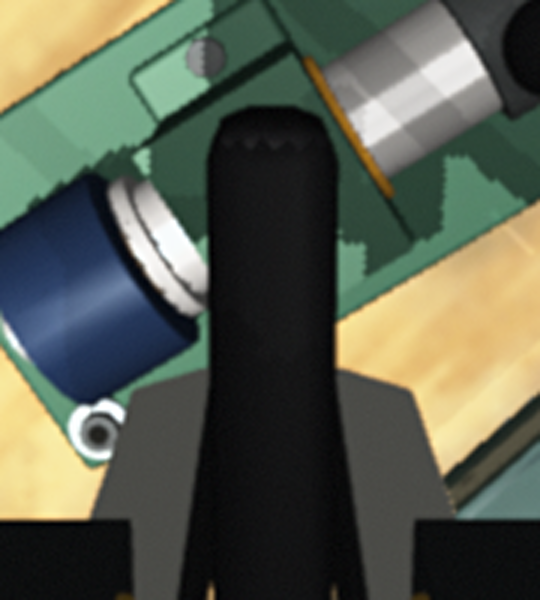

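Run:
```python
from h import *
c=bot.camera('wrist');H=np.array(c['hand_eye']);k=((c['fx'],c['fy'],c['cx'],c['cy']),H[:3,3],H[:3,:3])
for d in(-.004,0,.004): print(d,[px(k,[.05+d,0,z]).round(1) for z in(-.009,.003,.015)],'width',px(k,[.03,.008,-.009])-px(k,[.03,-.008,-.009]))
o=bot.get_obs();t=o['tool_pos'];R=o['ee_rot'];k=cal(bot.camera('scene'))
P=lambda x,y,z:px(k,t+R@np.array([x,y,z]))
p0=P(0,0,.115);print('scene d tip per mm x,y,z',p0,(P(.01,0,.115)-p0)/10,(P(0,.01,.115)-p0)/10,(P(0,0,.125)-p0)/10)
```

```text
-0.004 [array([319.9, 199.7]), array([319.9, 194.8]), array([319.9, 190.7])] width [ 4.45684062e+01 -1.95778375e-02]
0 [array([319.9, 188.3]), array([319.9, 184.2]), array([319.9, 180.7])] width [ 4.45684062e+01 -1.95778375e-02]
0.004 [array([319.9, 176.7]), array([319.9, 173.5]), array([319.9, 170.7])] width [ 4.45684062e+01 -1.95778375e-02]
scene d tip per mm x,y,z [223.17032333 240.33320773] [-0.08545155  0.43956878] [-0.65289405 -0.00618805] [0.06607072 0.48295848]
```

Run:
```python
from h import *
a=cv2.imread('pics/scene0.png').astype(int);b=cv2.imread('pics/scene2.png').astype(int)
d=abs(a-b).max(2)
for r in range(206,246,1): print(r,''.join('#' if v>40 else '+' if v>20 else '.' for v in d[r,205:240]))
o=bot.get_obs();t=o['tool_pos'];R=o['ee_rot'];k=cal(bot.camera('scene'))
P=lambda x,y,z:px(k,t+R@np.array([x,y,z])).round(1)
print('axis',[P(0,0,z) for z in(.05,.065,.08,.095,.115)])
for x in(-.002,0):
  print(x,'endface',[P(x+.006*np.cos(q),.006*np.sin(q),.115) for q in np.radians(range(0,360,60))])
```

```text
206 ..##########+....+#+...............
207 ....######+#++.+####...............
208 ..........++++######...............
209 ...........+########...............
210 ...........#########...............
211 ...........#########...............
212 ...........#########...............
213 ...........+####+++.#..............
214 ............###+....#..............
215 ............+++.+++................
216 ............+..+++#.#..............
217 .............++++..##..............
218 ............+##+.+###..............
219 ............#+.++#+##..............
220 ............#++#+++##+.............
221 ............#+#+#++##+.............
222 .............##+++++##.............
223 .............+#+#+++##.............
224 .............+#+#++###.............
225 .............+#+#+#+##.............
226 .............++###++##.............
227 .............++#++++##+............
228 ..............+#++####+............
229 ..............+#++++##+............
230 ..............+#++++###............
231 ..............++#++++##............
232 ..............+##++++##............
233 ..............+#
[... 221 characters left out ...]
39 ................+++#.+#+...........
240 .................+++##.............
241 .................##++..............
242 ...................................
243 ...................................
244 ...................................
245 ...................................
axis [array([218.6, 207.2]), array([219.7, 215.1]), array([220.8, 222.9]), array([221.8, 230.5]), array([223.2, 240.3])]
-0.002 endface [array([222.8, 242.1]), array([219.7, 240.7]), array([220.2, 238.1]), array([223.8, 236.9]), array([227. , 238.2]), array([226.5, 240.8])]
0 endface [array([222.6, 243. ]), array([219.5, 241.6]), array([220., 239.]), array([223.7, 237.7]), array([226.8, 239.1]), array([226.3, 241.7])]
```

Run:
```python
from h import *
o=bot.get_obs();R=o['ee_rot'];t=o['tool_pos']
for f in('scene0','scene2'):
    a=cv2.imread(f'pics/{f}.png')[262:292,208:250].astype(int)
    m=((a[:,:,1]-a[:,:,2])<14).astype('uint8')
    n,l,st,ce=cv2.connectedComponentsWithStats(m)
    for i in range(1,n):
        if st[i][4]>40: print(f,st[i],ce[i]+[208,262],'box centre',st[i][0]+208+st[i][2]/2-.5,st[i][1]+262+st[i][3]/2-.5)
k=cal(bot.camera('scene'))
s=np.array([.5688,.075,.091]);print('pred',px(k,s),'per mm world x,y',(px(k,s+[.01,0,0])-px(k,s))/10,(px(k,s+[0,.01,0])-px(k,s))/10)
# wrist estimates of screw
o4=dict(tool_pos=np.array([0.5007484,0.08947915,0.12758386]),ee_rot=np.array([[.9806,-.196,.003],[-.196,-.9806,0],[.003,-.001,-1]]))
c=bot.camera('wrist');kk=cal(c,o4)
print('w4 screw',at_z(kk,320.5,134.8,.09))
```

```text
scene0 [ 0  0 18  8 76] [213.94736842 264.13157895] box centre 216.5 265.5
scene0 [ 29   0  13  17 119] [244.96638655 267.35294118] box centre 243.0 270.0
scene0 [ 13  10  15  10 119] [228.20168067 276.31092437] box centre 228.0 276.5
scene0 [ 0 17 11 13 73] [211.04109589 286.39726027] box centre 213.0 285.0
scene2 [ 0  0 18  8 80] [213.825 264.325] box centre 216.5 265.5
scene2 [ 29   0  13  18 127] [245.03937008 267.84251969] box centre 243.0 270.5
scene2 [ 12  10  17  10 131] [228.13740458 276.48091603] box centre 228.0 276.5
scene2 [ 0 15 10 15 75] [211.30666667 286.46666667] box centre 212.5 284.0
pred [227.85872466 275.67656801] per mm world x,y [-0.37489032 -0.31755137] [-0.49900298  0.30477107]
w4 screw [0.56734589 0.07588544 0.09      ]
```

Emit:
{"op": "drive_tool", "data": {
  "steps": [
    [0.32,0.12,3,0,0,2,1],
    [0.32,0.12,5.5,0,0,2,1],
    [0.32,0.12,7,0,0,2,1],
    [0.32,0.12,7.6,0,0,2,1],
    [0.32,0.12,7.8,0,0,2,1],
    [0.32,0.12,8,0,0,2,1],
    [0.32,0.12,8.2,0,0,2,1],
    [0.32,0.12,8.4,0,0,2,1],
    [0.32,0.12,8.4,0,0,2,1]
  ]
}}

```text
time_s: 18.4
tool_pos: [0.5672, 0.078, 0.1994]
ee_rot: [[-0.691, 0.722, 0.001], [0.722, 0.691, -0.0], [-0.001, 0.001, -1.0]]
force: [0.1, -0.2, -2.7]
gripper_width: 0.0156
```

Run:
```python
from h import *
o=bot.get_obs();print(o['tool_pos'],o['force'],o['wrist_torque'],o['gripper_width'])
```

```text
[0.56723533 0.07802508 0.19944042] [ 0.10286376 -0.17982115 -2.68694269] [-0.08499833 -0.2383133  -0.02121565] 0.015611641429221852
```

Emit:
{"op": "drive_tool", "data": {
  "steps": [
    [0,0,0.15,0,0,0,1],
    [0,0,0.3,0,0,0,1],
    [0,0,0.45,0,0,0,1],
    [0,0,0.6,0,0,0,1],
    [0,0,0.6,0,0,0,1]
  ]
}}

```text
time_s: 18.9
tool_pos: [0.5674, 0.0777, 0.193]
ee_rot: [[-0.691, 0.723, 0.001], [0.723, 0.691, -0.001], [-0.002, 0.0, -1.0]]
force: [2.7, -1.8, -2.8]
gripper_width: 0.0156
```

Run:
```python
from h import *
o=bot.get_obs();print(o['tool_pos'],o['force'],o['wrist_torque'],o['gripper_width'])
```

```text
[0.56736002 0.07772956 0.19300065] [ 2.67653495 -1.7579958  -2.81322256] [-0.54281713 -0.67069274  0.00676776] 0.01564988143071469
```

Emit:
{"op": "drive_tool", "data": {
  "steps": [
    [-0.1,0,0.1,0,0,0,1],
    [-0.12,0,0.25,0,0,0,1],
    [-0.12,0,0.4,0,0,0,1],
    [-0.12,0,0.55,0,0,0,1],
    [-0.12,0,0.55,0,0,0,1]
  ]
}}

```text
time_s: 19.4
tool_pos: [0.5677, 0.0773, 0.1871]
ee_rot: [[-0.692, 0.722, -0.0], [0.722, 0.692, 0.0], [0.0, -0.0, -1.0]]
force: [1.6, -1.1, -3.5]
gripper_width: 0.0153
```

Run:
```python
from h import *
o=bot.get_obs();print(o['tool_pos'],o['force'],o['force']@o['ee_rot'],o['wrist_torque'],o['gripper_width'])
```

```text
[0.56767091 0.07732962 0.18709222] [ 1.64516444 -1.1228584  -3.54141324] [-1.9492299   0.41225833  3.54111997] [-0.23671807 -0.62272072  0.03993558] 0.015338926225840266
```

Emit:
{"op": "drive_tool", "data": {
  "steps": [
    [-0.05,0,0.1,0,0,0,1],
    [-0.06,0,0.2,0,0,0,1],
    [-0.06,0,0.3,0,0,0,1],
    [-0.06,0,0.3,0,0,0,1]
  ]
}}

```text
time_s: 19.8
tool_pos: [0.5681, 0.0771, 0.1864]
ee_rot: [[-0.692, 0.722, 0.001], [0.722, 0.692, 0.0], [-0.001, 0.001, -1.0]]
force: [-0.7, -0.2, 5.0]
gripper_width: 0.0158
```

Run:
```python
from h import *
o=bot.get_obs();print(o['tool_pos'],o['force'],o['force']@o['ee_rot'],o['wrist_torque'],o['gripper_width'])
```

```text
[0.56809701 0.07706563 0.18641378] [-0.68126668 -0.24526672  4.98857898] [ 0.29044158 -0.65513975 -4.98965288] [-0.05907088  0.18782936  0.02896661] 0.01578324584716556
```

Emit:
{"op": "drive_tool", "data": {
  "steps": [
    [0,0,0,0,0,6,1],
    [0,0,0,0,0,12,1],
    [0,0,0,0,0,18,1],
    [0,0,0,0,0,24,1],
    [0,0,0,0,0,30,1],
    [0,0,0,0,0,30,1]
  ]
}}

```text
time_s: 20.4
tool_pos: [0.5683, 0.0769, 0.1861]
ee_rot: [[-0.238, 0.971, 0.002], [0.971, 0.238, -0.0], [-0.0, 0.002, -1.0]]
force: [-0.8, -0.5, 6.1]
gripper_width: 0.0157
```

```bash
cat >> h.py <<'E'
def st():
    o=bot.get_obs();R=o['ee_rot'];print(o['time_s'],o['tool_pos'].round(4),'yaw',np.degrees(np.arctan2(R[1,0],R[0,0])).round(2),'F tool',(o['force']@R).round(2),'Fw',o['force'].round(1),'M',o['wrist_torque'].round(3),o['gripper_width'].round(4),'j6',o['joint_positions'][5].round(1))
    p=o['tool_pos'];F=o['force'];print('r x F z',((p-[.5678,.0760,0])[:2]).round(4))
E
python3 -c "
from h import *;st()"
```

```text
Traceback (most recent call last):
  File "h.py", line 34, in st
    o=bot.get_obs();R=o['ee_rot'];print(o['time_s'],o['tool_pos'].round(4),'yaw',np.degrees(np.arctan2(R[1,0],R[0,0])).round(2),'F tool',(o['force']@R).round(2),'Fw',o['force'].round(1),'M',o['wrist_torque'].round(3),o['gripper_width'].round(4),'j6',o['joint_positions'][5].round(1))
                                                                                                                                                                                                                         ^^^^^^^^^^^^^^^^^^^^^^^^
AttributeError: 'float' object has no attribute 'round'
```

Emit:
{"op": "drive_tool", "data": {
  "steps": [
    [0,0,0,0,0,7,1],
    [0,0,0,0,0,14,1],
    [0,0,0,0,0,21,1],
    [0,0,0,0,0,28,1],
    [0,0,0,0,0,35,1],
    [0,0,0,0,0,42,1],
    [0,0,0,0,0,49,1],
    [0,0,0,0,0,56,1],
    [0,0,0,0,0,62,1],
    [0,0,0,0,0,62,1]
  ]
}}

```text
time_s: 21.4
tool_pos: [0.5683, 0.0764, 0.1857]
ee_rot: [[0.745, 0.667, 0.001], [0.667, -0.745, -0.001], [0.0, 0.002, -1.0]]
force: [-1.6, -1.5, 4.8]
gripper_width: 0.016
```

```bash
sed -i "s/o\['gripper_width'\].round(4)/round(float(o['gripper_width']),4)/" h.py; python3 -c "
from h import *;st()"
```

```text
21.4 [0.5683 0.0764 0.1857] yaw 41.85 F tool [-2.19  0.06 -4.83] Fw [-1.6 -1.5  4.8] M [-0.573  0.145  0.005] 0.016 j6 50.2
r x F z [0.0005 0.0004]
```

Emit:
{"op": "drive_tool", "data": {
  "steps": [
    [-0.03,0,0,0,0,7,1],
    [-0.05,0,0,0,0,14,1],
    [-0.05,0,0,0,0,21,1],
    [-0.05,0,0,0,0,28,1],
    [-0.05,0,0,0,0,34,1],
    [-0.05,0,0,0,0,40,1],
    [-0.05,0,0,0,0,45,1],
    [-0.05,0,0,0,0,45,1],
    [-0.05,0,0,0,0,45,1]
  ]
}}

```text
time_s: 22.3
tool_pos: [0.5678, 0.076, 0.1854]
ee_rot: [[0.999, -0.053, 0.001], [-0.053, -0.999, -0.001], [0.001, 0.001, -1.0]]
force: [0.3, -2.2, 5.0]
gripper_width: 0.0157
```

```bash
python3 -c "
from h import *;st();st()"
```

```text
22.3 [0.5678 0.076  0.1854] yaw -3.03 F tool [ 0.39  2.17 -4.96] Fw [ 0.3 -2.2  5. ] M [-0.508  0.179  0.006] 0.0157 j6 95.0
r x F z [ 0. -0.]
22.3 [0.5678 0.076  0.1854] yaw -3.03 F tool [ 0.39  2.17 -4.96] Fw [ 0.3 -2.2  5. ] M [-0.508  0.179  0.006] 0.0157 j6 95.0
r x F z [ 0. -0.]
```

Emit:
{"op": "drive_tool", "data": {
  "steps": [
    [0,0.05,0,0,0,2,1],
    [0,0.05,0,0,0,4,1],
    [0,0.05,0,0,0,6,1],
    [0,0.05,0,0,0,8,1]
  ]
}}

```text
time_s: 22.7
tool_pos: [0.5678, 0.0758, 0.1854]
ee_rot: [[0.981, -0.192, 0.001], [-0.192, -0.981, -0.0], [0.001, 0.0, -1.0]]
force: [-0.1, -1.7, 5.0]
gripper_width: 0.0157
```

```bash
python3 -c "
from h import *;st()"
```

```text
22.7 [0.5678 0.0758 0.1854] yaw -11.09 F tool [ 0.2   1.74 -4.97] Fw [-0.1 -1.7  5. ] M [-0.329  0.215  0.11 ] 0.0157 j6 103.0
r x F z [-0.     -0.0002]
```

Emit:
{"op": "drive_tool", "data": {
  "steps": [
    [0,0,0,0,0,1.5,1],
    [0,0,0,0,0,3,1]
  ]
}}

```text
time_s: 22.9
tool_pos: [0.5677, 0.0758, 0.1853]
ee_rot: [[0.97, -0.243, 0.001], [-0.243, -0.97, -0.0], [0.001, 0.0, -1.0]]
force: [-1.4, -1.4, 5.0]
gripper_width: 0.0156
```

```bash
python3 -c "
from h import *;st()"
```

```text
22.9 [0.5677 0.0758 0.1853] yaw -14.08 F tool [-0.98  1.67 -5.04] Fw [-1.4 -1.4  5. ] M [-0.302  0.249  0.017] 0.0156 j6 106.0
r x F z [-0.0001 -0.0002]
```

Emit:
{"op": "drive_tool", "data": {
  "steps": [
    [0,0,0,0,0,1.5,1],
    [0,0,0,0,0,3,1]
  ]
}}

```text
time_s: 23.1
tool_pos: [0.5677, 0.0758, 0.1853]
ee_rot: [[0.956, -0.294, 0.001], [-0.294, -0.956, -0.0], [0.001, 0.0, -1.0]]
force: [-1.0, -1.2, 5.2]
gripper_width: 0.0153
```

```bash
python3 -c "
from h import *;st()"
```

```text
23.1 [0.5677 0.0758 0.1853] yaw -17.08 F tool [-0.63  1.43 -5.17] Fw [-1.  -1.2  5.2] M [-0.368  0.237  0.108] 0.0153 j6 109.0
r x F z [-0.0001 -0.0002]
```

Emit:
{"op": "drive_tool", "data": {
  "steps": [
    [0,0,0,0,0,1,1],
    [0,0,0,0,0,2,1]
  ]
}}

```text
time_s: 23.3
tool_pos: [0.5677, 0.0758, 0.1853]
ee_rot: [[0.945, -0.327, 0.001], [-0.327, -0.945, -0.0], [0.001, 0.0, -1.0]]
force: [0.1, -1.1, 5.0]
gripper_width: 0.0157
```

```bash
python3 -c "
from h import *;st()"
```

```text
23.3 [0.5677 0.0758 0.1853] yaw -19.06 F tool [ 0.47  1.01 -4.97] Fw [ 0.1 -1.1  5. ] M [-0.262  0.233  0.117] 0.0157 j6 111.0
r x F z [-0.0001 -0.0002]
```

Emit:
{"op": "drive_tool", "data": {
  "steps": [
    [0,0,0,0,0,1,1],
    [0,0,0,0,0,2,1]
  ]
}}

```text
time_s: 23.5
tool_pos: [0.5677, 0.0758, 0.1853]
ee_rot: [[0.933, -0.359, 0.001], [-0.359, -0.933, -0.0], [0.001, 0.0, -1.0]]
force: [-2.0, -1.1, 3.9]
gripper_width: 0.0158
```

```bash
python3 -c "
from h import *;st()"
```

```text
23.5 [0.5677 0.0758 0.1853] yaw -21.06 F tool [-1.45  1.7  -3.93] Fw [-2.  -1.1  3.9] M [-0.338  0.247  0.123] 0.0158 j6 113.0
r x F z [-0.0001 -0.0002]
```

Emit:
{"op": "drive_tool", "data": {
  "steps": [
    [0,0,0,0,0,1,1],
    [0,0,0,0,0,2,1]
  ]
}}

```text
time_s: 23.7
tool_pos: [0.5676, 0.0758, 0.1853]
ee_rot: [[0.92, -0.391, 0.0], [-0.391, -0.92, -0.0], [0.001, 0.0, -1.0]]
force: [-1.9, -1.9, 4.7]
gripper_width: 0.0158
```

```bash
python3 -c "
from h import *;st()"
```

```text
23.7 [0.5676 0.0758 0.1853] yaw -23.05 F tool [-0.98  2.43 -4.68] Fw [-1.9 -1.9  4.7] M [-0.344  0.334  0.169] 0.0158 j6 115.0
r x F z [-0.0002 -0.0002]
```

Emit:
{"op": "drive_tool", "data": {
  "steps": [
    [0,0,0,0,0,1,1],
    [0,0,0,0,0,2,1]
  ]
}}

```text
time_s: 23.9
tool_pos: [0.5676, 0.0759, 0.1854]
ee_rot: [[0.906, -0.423, 0.0], [-0.423, -0.906, -0.0], [0.001, 0.0, -1.0]]
force: [-0.3, -1.5, 6.0]
gripper_width: 0.0157
```

```bash
python3 -c "
from h import *;st()"
```

```text
23.9 [0.5676 0.0759 0.1854] yaw -25.03 F tool [ 0.35  1.54 -5.97] Fw [-0.3 -1.5  6. ] M [-0.327  0.282  0.275] 0.0157 j6 117.0
r x F z [-0.0002 -0.0001]
```

Emit:
{"op": "drive_tool", "data": {
  "steps": [
    [0,0,0,0,0,1,1],
    [0,0,0,0,0,2,1]
  ]
}}

```text
time_s: 24.1
tool_pos: [0.5676, 0.0759, 0.1853]
ee_rot: [[0.891, -0.454, 0.0], [-0.454, -0.891, -0.0], [0.001, 0.0, -1.0]]
force: [-1.9, -1.8, 5.1]
gripper_width: 0.0154
```

```bash
python3 -c "
from h import *;st()"
```

```text
24.1 [0.5676 0.0759 0.1853] yaw -27.02 F tool [-0.85  2.41 -5.11] Fw [-1.9 -1.8  5.1] M [-0.322  0.273  0.405] 0.0154 j6 119.0
r x F z [-0.0002 -0.0001]
```

Emit:
{"op": "drive_tool", "data": {
  "steps": [
    [0,0,0,0,0,1,1],
    [0,0,0,0,0,2.2,1],
    [0,0,0,0,0,2.2,1],
    [0,0,0,0,0,2.2,1]
  ]
}}

```text
time_s: 24.5
tool_pos: [0.5676, 0.0759, 0.1854]
ee_rot: [[0.873, -0.487, 0.0], [-0.487, -0.873, -0.0], [0.001, 0.0, -1.0]]
force: [-0.8, -1.6, 5.0]
gripper_width: 0.0157
```

```bash
python3 -c "
from h import *;st()"
```

```text
24.5 [0.5676 0.0759 0.1854] yaw -29.16 F tool [ 0.08  1.79 -5.05] Fw [-0.8 -1.6  5. ] M [-0.323  0.304  0.469] 0.0157 j6 121.1
r x F z [-0.0002 -0.0001]
```

Emit:
{"op": "drive_tool", "data": {
  "steps": [
    [0,0,0,0,0,1,1],
    [0,0,0,0,0,1,1],
    [0,0,0,0,0,1,1]
  ]
}}

```text
time_s: 24.8
tool_pos: [0.5675, 0.076, 0.1853]
ee_rot: [[0.865, -0.502, 0.0], [-0.502, -0.865, -0.0], [0.0, 0.0, -1.0]]
force: [-1.0, -1.1, 5.1]
gripper_width: 0.0153
```

```bash
python3 -c "
from h import *;st()"
```

```text
24.8 [0.5675 0.076  0.1853] yaw -30.15 F tool [-0.32  1.46 -5.13] Fw [-1.  -1.1  5.1] M [-0.295  0.334  0.427] 0.0153 j6 122.1
r x F z [-0.0003 -0.    ]
```

Emit:
{"op": "drive_tool", "data": {
  "steps": [
    [0,0,0,0,0,1,1],
    [0,0,0,0,0,1.5,1],
    [0,0,0,0,0,1.5,1]
  ]
}}

```text
time_s: 25.1
tool_pos: [0.5675, 0.076, 0.1853]
ee_rot: [[0.851, -0.525, 0.0], [-0.525, -0.851, -0.0], [0.0, 0.0, -1.0]]
force: [-2.4, -1.1, 5.3]
gripper_width: 0.016
```

```bash
python3 -c "
from h import *
for i in range(6): bot.camera('scene'); print(bot.get_obs()['wrist_torque'].round(3))
st()"
```

```text
[-0.321  0.321  0.454]
[-0.261  0.332  0.59 ]
[-0.336  0.378  0.505]
[-0.325  0.356  0.539]
[-0.307  0.325  0.511]
[-0.335  0.327  0.546]
25.4 [0.5675 0.0759 0.1853] yaw -31.64 F tool [-0.35  2.04 -6.02] Fw [-1.4 -1.6  6. ] M [-0.335  0.327  0.546] 0.0156 j6 123.6
r x F z [-0.0003 -0.0001]
```

Torque is steady at about 0.53 N m. I'll release the key and back off.

Emit:
{"op": "drive_tool", "data": {
  "steps": [
    [0,0,0,0,0,0,5],
    [0,0,0,0,0,0,5],
    [0,0,0,0,0,0,5],
    [0,0,0,0,0,0,5],
    [0,0,-3,0,0,0,5],
    [0,0,-7,0,0,0,5],
    [-5,0,-9,0,0,0,5],
    [-9,0,-9,0,0,0,5],
    [-9,0,-9,0,0,0,5],
    [-9,0,-9,0,0,0,5]
  ]
}}

```text
time_s: 26.4
tool_pos: [0.491, 0.124, 0.2746]
ee_rot: [[0.849, -0.528, 0.001], [-0.528, -0.849, -0.0], [0.001, -0.0, -1.0]]
force: [0.1, -0.3, 0.2]
gripper_width: 0.0501
```

Run:
```python
from h import *
st()
o=bot.get_obs();c=save('wrist','w7.png');s=save('scene','scene3.png')
k=cal(c,o);ks=cal(s);B=np.array([.5678,.076,0])
print('ball upright wrist',px(k,B+YH*.0825+[0,0,.125]),'scene',px(ks,B+YH*.0825+[0,0,.125]),'handle scene if seated',px(ks,B+[0,0,.184]))
w=c['color'][0:400,160:560,::-1];z=s['color'][190:330,160:300,::-1]
cv2.imwrite('pics/f.png',np.hstack([w,cv2.resize(z,(400,400),interpolation=cv2.INTER_CUBIC)]))
```

```text
26.4 [0.491  0.124  0.2746] yaw -31.86 F tool [ 0.22  0.2  -0.23] Fw [ 0.1 -0.3  0.2] M [ 0.015 -0.025  0.05 ] 0.0501 j6 129.6
r x F z [-0.0768  0.048 ]
ball upright wrist [211.20162719 145.23069417] scene [176.40222434 281.0563928 ] handle scene if seated [221.78065058 232.92376249]
```

View pics/f.png

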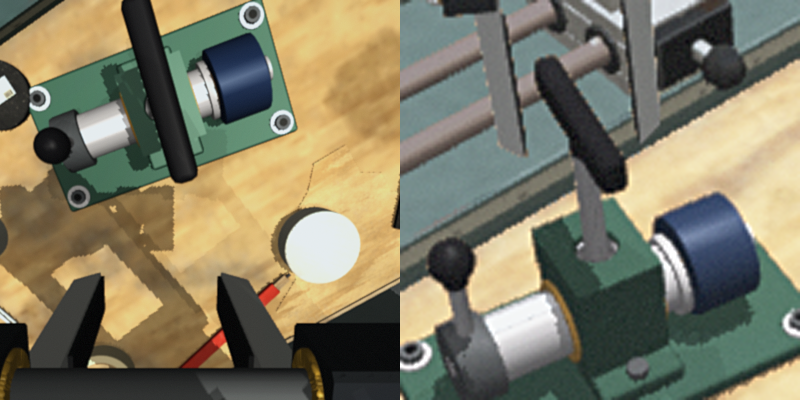

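The last picture shows the key upright in the screw and the hand clear. The ball is at (213,145), within 2 px of where it should be when upright, (211,145).

```bash
python3 -c "
from rig import bot
print(bot.sign_off())"
```

```text
the job is handed in; nothing more can be done
None
```

The job is handed in at about 26 s of the 72 s allowed. The lever is upright, the larger key stands in the setscrew, and the screw is nipped up to about 0.53 N m. The hand-in reports no verdict.

- **Lever:** Two tries at gripping the ball slipped, the second leaving it at an unmeasured angle. I then pushed it over with closed fingers. It measured about 2° off upright, and the last picture has the ball within 2 pixels of its upright position.
- **Key fit:** The key went into the socket until it met the floor, about 15 mm deep by my geometry. Side forces stayed at about 3 N or less.
- **Tightening:** Turning clockwise showed about 0.12 N m of friction, then a steady rise to about 0.53 N m (noise about 0.05). I held it there for about 0.4 s. The force readings were all well below the limits.
- **Disagreement:** The tool turned about 165°, more than the 140–147° I expected. After release the bar stood about 15° behind the tool's angle. I put this down to slack in the socket and some slip of the bar in the grip, and relied on the torque reading.
- **Not checked:** I did not measure the thread's position directly. In the last picture the tin is still in its place and the robot touches nothing. I did not check the oil can, bent key or smaller key again at the end.

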